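# Start the soldering station, fumes first

### The arm

A 7-joint arm with a two-finger parallel gripper is mounted at the origin on the work surface. World frame = base frame: x ahead of the robot, y to its left, z up, the work surface at z = 0. Lengths are in m, angles in rad, forces in N, time in s.
With the tool pointing down it reaches from about 0.4 to 0.85 m from the base axis. Payload 4.5 kg.
Tool frame: the origin (TCP) lies at the very end of the fingers, on their centre line; the grasp point (between the pads) lies 19 mm behind it; z points along the fingers, y is the line along which they close (so a half turn about z gives the same grasp; the last joint's range is limited). The gripper opens to 88 mm and grips with 3 to 60 N. Pads are 18 mm wide; open, the fingers measure 123 mm over their backs; the gripper's body (75 mm by 187 mm) begins 45 mm behind the grasp point.
Start: joints at [1.201, 0.689, -0.195, 1.565, 0.157, 0.902, -0.215], TCP at [0.246, -0.575, 0.239] pointing down, gripper open.
Joint ranges: [-3.01, 3.01], [-0.46, 2.08], [-1.47, 1.51], [0.13, 2.56], [-1, 4.14], [0.04, 2.09], [-2.66, 2.66]. Speed limits (rad/s): [2.57, 2.57, 3.14, 3.14, 3.14, 3.14, 3.14].

### API

Orientations are given as a unit quaternion [x, y, z, w].
In Python, from plant import r gives the robot as it stands. The module is installed in compiled form; this text tells all that it offers.
- The arm moves only by the shell command python3 -m pendant 'ROWS' [FORCE]. ROWS is JSON, one flat list of numbers, 7 for each row, row after row: the opening, from 0 (shut) to 1 (fully open), then the shift along the tool's x, y, z scaled (see below), then the turn, a rotation vector about the tool's x, y, z scaled (see below). A call has 1 to 12 rows; each row is the pose to reach, as a shift and turn from the pose commanded when the call began, along the tool's axes at that moment; what a row does not reach only later rows make up. The controller multiplies each number of a shift by 0.15 m and each number of a turn by pi/2 rad. A row lasts 1/10 s, in which the tool goes at most 50 mm and 8.59 degrees, less where a joint would pass 70% of its speed; a pose out of reach is approached as far as the arm can. A call with a number of a shift or a turn outside -1 to 1 is refused whole. A call with a gripper value outside its range is refused whole. The fingers move at their own pace and stop on an object; FORCE is the grip in N (left out, the last holds). Time passes only in rows, so rows that repeat a pose let the fingers close. It gives the time, the measured TCP pose, the force, the opening and the grip force at its end, in the units of the state.
- r.get_state(): the state, without advancing time (a new reading comes with each control period).
- r.snapshot(name): name is "scene" or "top"; returns a dict with "img" (420x560x3 uint8, red, green, blue), "mtx" (3x3 intrinsics, pixels), "cam_to_world" (4x4, takes a point from camera to world coordinates). Camera axes: x right, y up, looking along -z (the intrinsics and any distortion apply to the point x, -y, -z); pixel columns grow to the right and rows downward; lengths in m; the calibration is good to about 2 mm. A picture is of the moment at which its call begins. There is no depth.
- r.finish_job(): hands the job in; it is judged then, once.
The state is a dict: "clock": time; "q": joint angles; "qd": joint speeds; "joint_torque": joint torques, N m; "tool_pos": TCP position; "eef_rot": TCP orientation; "contact_force": force on the tool from outside, world axes, zero at the start; "moment": the same for the moment, N m; "opening": opening from 0.0 (shut) to 1.0 (fully open); "finger_force": force on a finger pad.
Only numpy, scipy, OpenCV 4.12 (cv2) and the standard library are available. Lean on these libraries where they do the work, as an engineer would, in place of code of your own. Each camera call takes 0.05 s, during which the arm holds its last target. There are 200 camera calls.

### The job

Get the soldering bench running, fume extraction first: press the white-barred end of the blue extractor's black rocker fully down to switch it on, then do the same with the rocker on the grey soldering station, and then push the station's green button all the way in for about half a second and let it come back up. Leave both rockers on, keep off the red button, and do not lift, move or knock over the glue bottles, tape roll or wood block; nothing needs to be gripped, closed fingertips will do.

Things in the scene. Friction and masses are not known exactly. Their poses are not given: they have to be found in the camera images.
- extractor: blue benchtop fume extractor, fixed to the table: a box 220 (x) x 200 (y) x 100 mm high with a round metal grille (132 mm across, near flush) in its top and a rocker switch on the top near the robot. Origin at the centre of its underside, x away from the robot, y left, z up. May stand left or right, turned up to 0.35 rad.
- station: grey soldering station with a red front, fixed to the table: a box 150 (x) x 210 (y) x 80 mm high; on its top, in a row along y, from its +y side: rocker switch in a red frame (y = +68 mm), green button (y = -4 mm), red button (y = -72 mm), all at x = -15 mm. Origin at the centre of its underside, x away from the robot, y left, z up. May stand left or right, turned up to 0.35 rad.
- extractor_switch (a joint): hinge angle of the extractor rocker, rad: 0 = off (the white-barred end stands up), 0.44 = fully on (white-barred end all the way down, against its stop). Starts between 0 and 0.06. A friction hinge with no spring: it stays where it is left; about 1.5 to 4 N on the barred end tips it. It counts as on above 0.36.
- extractor_switch_press (a point): press point on top of the extractor's black rocker paddle, 22 mm from the pivot towards its white-barred end, which faces the extractor's +x. Paddle 60 mm long (x), 30 wide, 8 thick; pivot along y, 12 mm above the case top; a 4 mm high frame round it. This point is about 121 mm above the table at off, 111 mm at on; it moves with the paddle.
- station_switch (a joint): hinge angle of the station rocker, rad: 0 = off (the white-barred end stands up), 0.44 = fully on (white-barred end all the way down, against its stop). Starts between 0 and 0.06. A friction hinge with no spring: it stays where it is left; about 1.5 to 4 N on the barred end tips it. It counts as on above 0.36.
- station_switch_press (a point): press point on top of the station's black rocker paddle, 22 mm from the pivot towards its white-barred end, which faces the station's +x. Paddle 60 mm long (x), 30 wide, 8 thick; pivot along y, 12 mm above the case top; a 4 mm high frame round it. This point is about 101 mm above the table at off, 91 mm at on; it moves with the paddle.
- start_button (a joint): travel of the green button, m: 0 = up, 0.006 = fully in; it counts as in beyond 0.0045. It springs back; fully in takes 5 N.
- start_button_top (a point): centre of the top of the green button (30 mm across, in a black housing on the station's top); goes down with it, 6 mm at most.
- stop_button (a joint): travel of the red button, m: 0 = up, 0.006 = fully in. Same spring. Must not be pressed.
- stop_button_top (a point): centre of the top of the red button (30 mm across), 68 mm beside the green one.
- glue_a: small loose white glue bottle with a yellow nozzle, 36 mm diameter, 105 mm high, about 60 g, standing between the two machines, nearer the robot. Origin: centre of its underside.
- glue_b: a second glue bottle just like it, standing between the machines farther from the robot. Origin: centre of its underside.
- tape: loose roll of orange tape lying flat to one side of the machines, 90 mm across, 24 mm high. Origin: centre of its underside.
- wood_block: loose pale wood block on the other side of the machines, 60 x 40 x 35 mm high. Origin: centre of its underside.
Things that resemble listed ones, but are neither listed nor needed, are in the scene too. What is shaped like the wood_block but purple is not meant.

How it is judged:
By the outcome, as a careful person would: the job done as asked, in the order asked, and still so for the second after the job is handed in, with the robot touching nothing.
It also fails if it takes over 45 s, if anything falls off the work surface, if the arm or the gripper's body presses on something with over 40 N, if the wrist force passes 120 N, or if a joint passes its speed limit or range.

## Working session

There is one attempt and no reset: what is moved stays moved. The work goes in short steps, Python scripts to look and compute and a shell command to move; the robot and the scene stay as the last step left them, time stands still between calls to the robot, and variables do not carry over. Pictures are saved under pics/ and viewed, at most 10 in all, crops included, and the job is handed in when it is done.

```bash
mkdir -p pics; cat > h.py <<'E'
import numpy as np, cv2
from plant import r
def snap(n,f):
    s=r.snapshot(n); cv2.imwrite(f'pics/{f}.png',s['img'][...,::-1]); np.savez(f'pics/{f}.npz',**s); return s
def ray(s,u,v):
    K=s['mtx'];T=s['cam_to_world']
    d=np.linalg.inv(K)@np.array([u,v,1.]); d=T[:3,:3]@np.array([d[0],-d[1],-d[2]])
    return T[:3,3],d/np.linalg.norm(d)
def onz(s,u,v,z):
    o,d=ray(s,u,v); return o+d*(z-o[2])/d[2]
def proj(s,p):
    T=s['cam_to_world']; c=T[:3,:3].T@(np.asarray(p)-T[:3,3]); q=s['mtx']@np.array([c[0],-c[1],-c[2]]); return q[:2]/q[2]
def tri(s1,a,s2,b):
    o1,d1=ray(s1,*a);o2,d2=ray(s2,*b)
    t=np.linalg.lstsq(np.c_[d1,-d2],o2-o1,rcond=None)[0]
    p,q=o1+d1*t[0],o2+d2*t[1]; return (p+q)/2,np.linalg.norm(p-q)
E
python3 - <<'E'
from h import *
a=snap('top','top0');b=snap('scene','scene0')
print(a['cam_to_world'].round(3),b['cam_to_world'].round(3),a['mtx'],b['mtx'],[k for k in a])
st=r.get_state();print(st)
E
```

```text
[[-0.005  0.987 -0.162  0.335]
 [-1.    -0.006 -0.005 -0.014]
 [-0.006  0.162  0.987  1.418]
 [ 0.     0.     0.     1.   ]] [[ 0.159 -0.607  0.779  1.347]
 [ 0.987  0.087 -0.134 -0.147]
 [ 0.013  0.79   0.613  0.715]
 [ 0.     0.     0.     1.   ]] [[431.9563107    0.         280.52835808]
 [  0.         431.9563107  212.55280177]
 [  0.           0.           1.        ]] [[413.33836714   0.         282.47199699]
 [  0.         413.33836714 215.18276378]
 [  0.           0.           1.        ]] ['img', 'mtx', 'cam_to_world']
{'clock': 0.1, 'q': array([ 1.20080755,  0.68990095, -0.19448733,  1.56621708,  0.15726281,
        0.9025054 , -0.21513545]), 'qd': array([-0.00075758, -0.00060478,  0.00157309, -0.00356322, -0.00097473,
        0.00024245,  0.00037849]), 'joint_torque': array([-4.15287155e-03, -5.28508186e+01, -1.27160333e+00, -1.53836560e+01,
       -5.25280042e-02,  2.06328557e-03,  3.58942009e-05]), 'tool_pos': array([ 0.24529721, -0.57424156,  0.23799499]), 'eef_rot': array([ 9.79689164e-01,  2.00520482e-01, -2.19532314e-04, -7.93429455e-04]), 'contact_force': array([-0.53837628, -1.42174292,  0.01505792]), 'moment': array([-0.00862018,  0.07895119,  0.00614259]), 'finger_force': 0.0, 'opening': 1.0008711764331635}
```

View pics/top0.png

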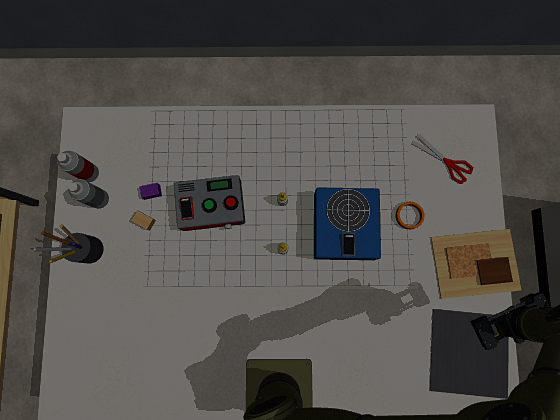

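View pics/scene0.png

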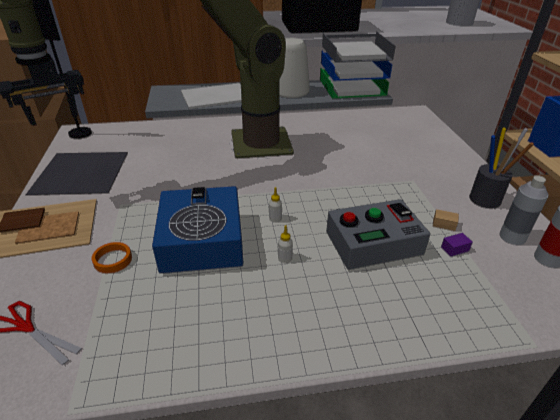

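The top view shows the extractor rocker at (348,244), station rocker (186,207), green button (209,205) and red button (231,202). The glue bottles are at (283,199) and (283,248), tape at (410,215), wood block at (142,220) and purple block at (149,191). In the scene view the rockers are at (198,194) and (400,211), green (374,214), red (349,218).

Possible confusions: the two rockers, the LCD (219,185), and the green and red buttons. I'll check these in one close crop.

```bash
python3 - <<'E'
from h import *
S=[dict(np.load(f'pics/{n}0.npz')) for n in('top','scene')]
R=[[(165,170,90,70),(305,180,90,90)],[(320,190,115,80),(150,180,100,95)]]
rows=[]
for s,rr in zip(S,R):
    rows.append(np.hstack([cv2.resize(s['img'][y:y+h,x:x+w],(400,300),interpolation=cv2.INTER_CUBIC) for x,y,w,h in rr]))
im=np.vstack(rows).astype(float)*1.5; cv2.imwrite('pics/crop.png',im.clip(0,255).astype('uint8')[...,::-1])
def blobs(m,box,mn=15):
    x,y,w,h=box; k=np.zeros_like(m,dtype='uint8'); k[y:y+h,x:x+w]=m[y:y+h,x:x+w]
    n,l,st,c=cv2.connectedComponentsWithStats(k); return [(st[i,4],st[i,:4].tolist(),c[i].round(1).tolist()) for i in range(1,n) if st[i,4]>=mn]
for s,rr,n in zip(S,R,('top','scene')):
    H=cv2.cvtColor(s['img'],cv2.COLOR_RGB2HSV);h,sa,v=H[...,0],H[...,1],H[...,2]
    print(n,'green',blobs((h>45)&(h<90)&(sa>120)&(v>60),rr[0]))
    print('red',blobs(((h<8)|(h>172))&(sa>120)&(v>60),rr[0]))
    for b,box in(('st',rr[0]),('ex',rr[1])):
        print(b,'black',blobs((v<45)&(sa<140),box,25)); print('white',blobs((v>120)&(sa<60),box,2))
    m=((h>100)&(h<125)&(sa>140)).astype('uint8'); m[:, :130]=0
    x,y,w,hh=rr[1]; k=np.zeros_like(m);k[y:y+hh,x:x+w]=m[y:y+hh,x:x+w]
    c=max(cv2.findContours(k,0,2)[0],key=cv2.contourArea); print('blue',cv2.approxPolyDP(c,4,True)[:,0].tolist())
E
```

```text
top green [(np.int32(61), [204, 200, 9, 9], [208.4, 204.1])]
red [(np.int32(60), [181, 196, 13, 24], [189.4, 210.3]), (np.int32(66), [226, 198, 9, 9], [230.2, 201.7])]
st black [(np.int32(49), [219, 178, 13, 11], [228.1, 182.0]), (np.int32(80), [239, 178, 6, 45], [241.7, 201.5]), (np.int32(80), [206, 180, 22, 12], [212.9, 186.3]), (np.int32(81), [178, 183, 17, 9], [185.8, 186.9]), (np.int32(63), [222, 195, 17, 15], [229.2, 204.3]), (np.int32(159), [179, 198, 13, 20], [185.7, 207.9]), (np.int32(79), [201, 198, 16, 15], [208.6, 206.2])]
white [(np.int32(3), [227, 175, 3, 1], [228.0, 175.0]), (np.int32(4), [218, 176, 4, 1], [219.5, 176.0]), (np.int32(2), [240, 177, 1, 2], [240.0, 177.5]), (np.int32(3), [193, 179, 3, 1], [194.0, 179.0]), (np.int32(2), [200, 178, 2, 1], [200.5, 178.0]), (np.int32(2), [203, 178, 2, 1], [203.5, 178.0]), (np.int32(3), [179, 180, 3, 1], [180.0, 180.0]), (np.int32(4), [183, 180, 4, 1], [184.5, 180.0]), (np.int32(5), [242, 185, 1, 5], [242.0, 187.0]), (np.int32(2), [243, 193, 1, 2], [243.0, 193.5]), (np.int32(4), [243, 196, 1, 4], [243.0, 197.5]), (np.int32(5),
[... 3079 characters left out ...]
 223.0]), (np.int32(4), [176, 223, 1, 4], [176.0, 224.5]), (np.int32(2), [185, 222, 2, 1], [185.5, 222.0]), (np.int32(3), [183, 224, 2, 3], [183.3, 225.0]), (np.int32(2), [177, 228, 2, 2], [177.5, 228.5]), (np.int32(2), [180, 231, 2, 2], [180.5, 231.5]), (np.int32(2), [197, 231, 1, 2], [197.0, 231.5]), (np.int32(2), [174, 234, 2, 2], [174.5, 234.5]), (np.int32(35), [221, 272, 20, 3], [232.0, 273.5]), (np.int32(24), [242, 272, 8, 3], [245.5, 273.0]), (np.int32(5), [215, 274, 5, 1], [217.0, 274.0])]
blue [[235, 187], [207, 188], [206, 203], [222, 209], [227, 221], [219, 233], [200, 241], [179, 239], [167, 227], [171, 215], [190, 204], [190, 189], [161, 192], [153, 240], [160, 272], [241, 265]]
```

View pics/crop.png

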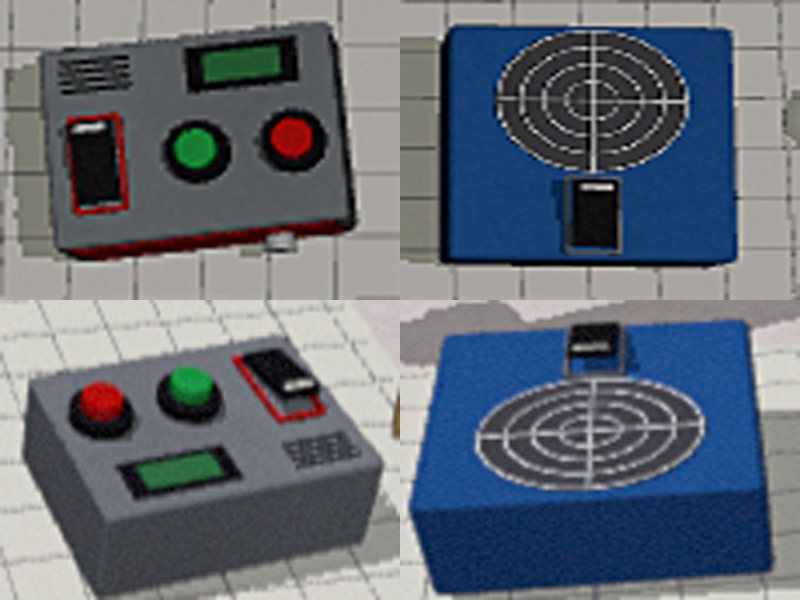

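Confirmed: the black rockers carry their white bars on the far (+x) ends. The bars are at about (184.8,199.4) for the station and (349.6,236) for the extractor in the top view, and (406.4,212.3) and (198,195) in the scene view. Green is between the rocker and red.

```bash
python3 - <<'E'
from h import *
from scipy.spatial.transform import Rotation as Ro
t,s=[dict(np.load(f'pics/{n}0.npz')) for n in('top','scene')]
for n,a,b in(('exbar',(349.4,236),(198,195)),('stbar',(184.9,199.4),(406.4,212.2)),('green',(208.4,204.1),(374.4,211.8)),('red',(230.2,201.7),(348.9,216.5))):
    p,e=tri(t,a,s,b); print(n,p.round(4),round(e,4))
# case corners extractor top plane z=.1
c=np.array([onz(t,*x,.1) for x in [(314.5,188),(313.5,258.5),(379.8,258.7),(379.2,188.5)]]);print(c.round(3),c.mean(0))
def mk(n):return
H=cv2.cvtColor(t['img'],cv2.COLOR_RGB2HSV)
g=onz(t,208.4,204.1,.1);rd=onz(t,230.2,201.7,.1)
d=(g-rd);yaw=np.arctan2(-d[0],d[1]);print('green,red @.1',g,rd,'dist',np.linalg.norm(d),'yaw',yaw)
X=np.array([np.cos(yaw),np.sin(yaw),0]);Y=np.array([-np.sin(yaw),np.cos(yaw),0])
O=(g+rd)/2+38*1e-3*Y+15e-3*X;print('station O',O)
sp=O+68e-3*Y+(-15e-3+22e-3)*X;print('st press pred',sp,'bar@.1',onz(t,184.9,199.4,.1),'paddle centre@.095',onz(t,185.7,207.9,.092),'pred pivot',O+68e-3*Y-15e-3*X)
print('ex bar@.12',onz(t,349.4,236,.12),'paddle c',onz(t,347.7,244.2,.115))
st=r.get_state();print(Ro.from_quat(st['eef_rot']).as_matrix().round(3))
E
```

```text
exbar [ 0.4763 -0.2138  0.1185] 0.002
stbar [0.596  0.2912 0.1001] 0.0021
green [0.5805 0.2163 0.0979] 0.0015
red [0.588  0.1488 0.0964] 0.0013
[[ 0.629 -0.114  0.1  ]
 [ 0.41  -0.107  0.1  ]
 [ 0.409 -0.308  0.1  ]
 [ 0.626 -0.315  0.1  ]] [ 0.51862644 -0.2107071   0.1       ]
green,red @.1 [0.58030304 0.21666531 0.1       ] [0.58745989 0.14903269 0.1       ] dist 0.0680102337674629 yaw 0.10542717554621119
station O [0.59479936 0.22221649 0.1       ]
st press pred [0.59460472 0.29057556 0.1       ] bar@.1 [0.59563482 0.29018766 0.1       ] paddle centre@.095 [0.57017809 0.28870057 0.092     ] pred pivot [0.57272687 0.28826045 0.1       ]
ex bar@.12 [ 0.47609782 -0.21455226  0.12      ] paddle c [ 0.45181865 -0.2094282   0.115     ]
[[ 0.92   0.393 -0.001]
 [ 0.393 -0.92   0.001]
 [-0.    -0.002 -1.   ]]
```

Heights agree with the text: bars at 118 and 100 mm, buttons 68 mm apart. First move: towards the extractor while closing the fingers and squaring the tool.

```bash
python3 -m pendant '[0,0.15,-0.1,0,0,0,0.03, 0,0.3,-0.2,0,0,0,0.06, 0,0.45,-0.3,0,0,0,0.1, 0,0.6,-0.4,0,0,0,0.14, 0,0.75,-0.5,0,0,0,0.18, 0,0.9,-0.6,0,0,0,0.22, 0,1,-0.67,0,0,0,0.257, 0,1,-0.67,0,0,0,0.257, 0,1,-0.67,0,0,0,0.257]' 10
```

```text
clock: 1.0
tool_pos: [0.3436, -0.4238, 0.2386]
eef_rot: [1.0, 0.001, -0.0, 0.0]
contact_force: [-1.2, -0.0, -1.0]
opening: 0.209
finger_force: 0.0
```

```bash
python3 -m pendant '[0,0.15,-0.17,0,0,0,0, 0,0.3,-0.34,0,0,0,0, 0,0.45,-0.5,0,0,0,0, 0,0.6,-0.67,0,0,0,0, 0,0.75,-0.84,0,0,0,0, 0,0.89,-1,0,0,0,0, 0,0.89,-1,0,0,0,0]'; python3 -m pendant '[0,0,-0.14,0.1,0,0,0, 0,0,-0.28,0.2,0,0,0, 0,0,-0.41,0.3,0,0,0, 0,0,-0.41,0.4,0,0,0, 0,0,-0.41,0.5,0,0,0, 0,0,-0.41,0.5,0,0,0, 0,0,-0.41,0.5,0,0,0]'
python3 - <<'E'
from h import *
t=snap('top','t1')
s=snap('scene','s1');cv2.imwrite('pics/c1.png',cv2.resize(s['img'][120:280,130:290],(600,600))[...,::-1])
E
```

```text
clock: 1.7
tool_pos: [0.4808, -0.2704, 0.2386]
eef_rot: [1.0, 0.003, 0.001, -0.001]
contact_force: [0.1, -0.3, 0.2]
opening: 0.007
finger_force: 0.0
clock: 2.4
tool_pos: [0.477, -0.2137, 0.1638]
eef_rot: [1.0, -0.001, -0.0, 0.0]
contact_force: [-0.0, -0.1, 0.4]
opening: 0.004
finger_force: 0.0
```

View pics/c1.png

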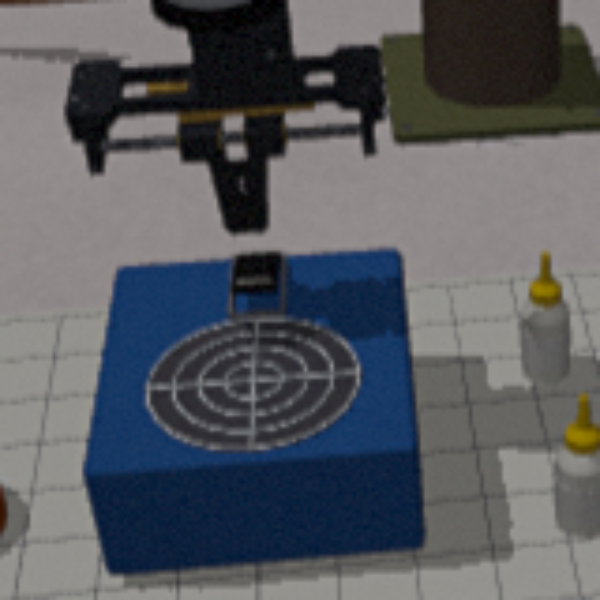

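The closed fingertip is above the barred end (crop pixel (245,230) against bar (258,280)), with clear space around. Press down.

```bash
python3 -m pendant '[0,0,0,0.1,0,0,0, 0,0,0,0.2,0,0,0, 0,0,0,0.25,0,0,0, 0,0,0,0.28,0,0,0, 0,0,0,0.3,0,0,0, 0,0,0,0.32,0,0,0, 0,0,0,0.34,0,0,0, 0,0,0,0.34,0,0,0, 0,0,0,0.34,0,0,0]'
```

```text
clock: 3.4
tool_pos: [0.4786, -0.2122, 0.1132]
eef_rot: [1.0, 0.0, 0.001, 0.0]
contact_force: [3.1, -0.1, 3.1]
opening: 0.004
finger_force: 1.8
```

```bash
python3 -m pendant '[0,0,0,0.01,0,0,0, 0,0,0,0.02,0,0,0, 0,0,0,0.03,0,0,0, 0,0,0,0.03,0,0,0, 0,0,0,0.03,0,0,0]'
```

```text
clock: 3.9
tool_pos: [0.4788, -0.2122, 0.1121]
eef_rot: [1.0, -0.0, 0.002, 0.001]
contact_force: [-2.1, 2.1, 36.7]
opening: 0.007
finger_force: 17.8
```

It's on the stop. Lift off.

```bash
python3 -m pendant '[0,0,0,-0.1,0,0,0, 0,0,0,-0.3,0,0,0, 0,0,0,-0.55,0,0,0, 0,0,0,-0.8,0,0,0, 0,0,0,-0.8,0,0,0]'; python3 -m pendant '[0,0.05,-0.2,0,0,0,0, 0,0.15,-0.4,0,0,0,0, 0,0.25,-0.6,0,0,0,0, 0,0.3,-0.8,0,0,0,0, 0,0.35,-1,0,0,0,0, 0,0.35,-1,0,0,0,0]'
python3 - <<'E'
from h import *
s=snap('scene','s2');t=snap('top','t2')
cv2.imwrite('pics/c2.png',np.hstack([cv2.resize(s['img'][180:240,160:240],(400,300),interpolation=2),cv2.resize(t['img'][225:261,324:372],(400,300),interpolation=2)])[...,::-1])
E
```

```text
clock: 4.4
tool_pos: [0.4785, -0.2128, 0.2319]
eef_rot: [1.0, -0.0, 0.003, 0.001]
contact_force: [0.4, -0.3, -1.2]
opening: 0.008
finger_force: 0.0
clock: 5.0
tool_pos: [0.5293, -0.0562, 0.2267]
eef_rot: [1.0, 0.004, -0.002, -0.002]
contact_force: [1.1, 0.2, 0.4]
opening: 0.008
finger_force: 0.0
```

View pics/c2.png

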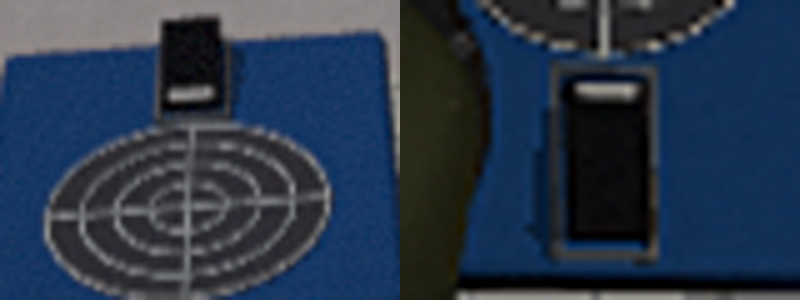

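The extractor's barred end is now down against the frame, so it is on. Next, the station rocker.

```bash
python3 -m pendant '[0,0.05,-0.2,0,0,0,0, 0,0.1,-0.4,0,0,0,0, 0,0.15,-0.6,0,0,0,0, 0,0.2,-0.8,0,0,0,0, 0,0.24,-1,0,0,0,0]'; python3 -m pendant '[0,0.05,-0.2,0,0,0,0, 0,0.1,-0.4,0,0,0,0, 0,0.15,-0.6,0,0,0,0, 0,0.2,-0.8,0,0,0,0, 0,0.22,-1,0,0,0,0, 0,0.22,-1,0,0,0,0, 0,0.22,-1,0,0,0,0]'
```

```text
clock: 5.6
tool_pos: [0.5656, 0.0865, 0.2275]
eef_rot: [1.0, -0.002, -0.001, 0.001]
contact_force: [-0.1, -0.6, 0.3]
opening: 0.006
finger_force: 0.0
clock: 6.3
tool_pos: [0.5986, 0.2361, 0.2272]
eef_rot: [1.0, -0.001, -0.001, 0.001]
contact_force: [-0.3, -1.3, -0.9]
opening: 0.006
finger_force: 0.0
```

```bash
python3 -m pendant '[0,0,-0.18,0,0,0,0, 0,0,-0.36,0.1,0,0,0, 0,0,-0.36,0.25,0,0,0, 0,0,-0.36,0.4,0,0,0, 0,0,-0.36,0.5,0,0,0, 0,0,-0.36,0.58,0,0,0, 0,0,-0.36,0.58,0,0,0, 0,0,-0.36,0.58,0,0,0]'
```

```text
clock: 7.1
tool_pos: [0.5995, 0.2915, 0.1417]
eef_rot: [1.0, -0.0, 0.0, 0.0]
contact_force: [0.6, -0.4, 0.0]
opening: 0.006
finger_force: 0.0
```

```bash
python3 -m pendant '[0,0,0,0.1,0,0,0, 0,0,0,0.2,0,0,0, 0,0,0,0.25,0,0,0, 0,0,0,0.27,0,0,0, 0,0,0,0.29,0,0,0, 0,0,0,0.31,0,0,0, 0,0,0,0.33,0,0,0, 0,0,0,0.33,0,0,0, 0,0,0,0.34,0,0,0, 0,0,0,0.34,0,0,0]'
```

```text
clock: 8.1
tool_pos: [0.5995, 0.2921, 0.0921]
eef_rot: [1.0, -0.0, 0.001, -0.0]
contact_force: [-2.6, -1.5, 11.2]
opening: 0.003
finger_force: 5.2
```

```bash
python3 -m pendant '[0,0,0,0.01,0,0,0, 0,0,0,0.015,0,0,0, 0,0,0,0.015,0,0,0]'; python3 -m pendant '[0,0,0,-0.15,0,0,0, 0,0,0,-0.3,0,0,0, 0,0,0.2,-0.5,0,0,0, 0,0.0,0.35,-0.5,0,0,0, 0,-0.05,0.48,-0.5,0,0,0, 0,-0.12,0.5,-0.5,0,0,0, 0,-0.12,0.5,-0.5,0,0,0, 0,-0.12,0.5,-0.5,0,0,0]'
python3 - <<'E'
from h import *
s=snap('scene','s3');t=snap('top','t3')
cv2.imwrite('pics/c3.png',np.hstack([cv2.resize(s['img'][180:255,330:430],(400,300),interpolation=2),cv2.resize(t['img'][180:240,165:245],(400,300),interpolation=2)])[...,::-1])
E
```

```text
clock: 8.4
tool_pos: [0.5995, 0.2922, 0.0917]
eef_rot: [1.0, -0.0, 0.001, -0.0]
contact_force: [-5.5, -3.5, 23.0]
opening: 0.004
finger_force: 10.5
clock: 9.2
tool_pos: [0.5813, 0.218, 0.1631]
eef_rot: [1.0, 0.0, 0.0, -0.0]
contact_force: [0.3, 0.5, -0.5]
opening: 0.007
finger_force: 0.0
```

View pics/c3.png

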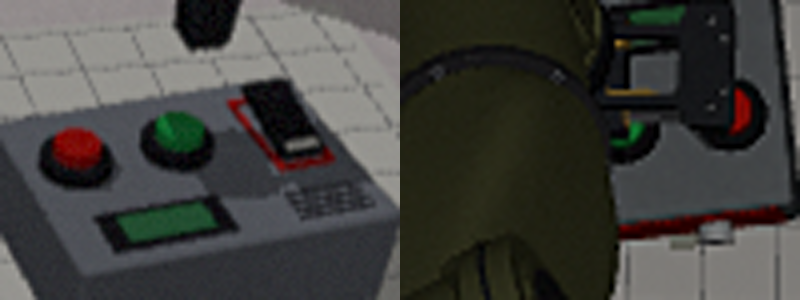

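The station rocker's barred end is down in its frame, and the tip is over the green button. Approach to light contact to find the button's height.

```bash
python3 -m pendant '[0,0,0.01,0.1,0,0,0, 0,0,0.01,0.25,0,0,0, 0,0,0.01,0.35,0,0,0, 0,0,0.01,0.4,0,0,0, 0,0,0.01,0.43,0,0,0, 0,0,0.01,0.43,0,0,0, 0,0,0.01,0.43,0,0,0]'
```

```text
clock: 10.0
tool_pos: [0.5809, 0.2159, 0.0992]
eef_rot: [1.0, 0.0, 0.0, -0.0]
contact_force: [-2.7, 0.0, 3.4]
opening: 0.003
finger_force: 1.6
```

```bash
python3 -m pendant '[0,0,0,0.02,0,0,0, 0,0,0,0.035,0,0,0, 0,0,0,0.04,0,0,0]'
```

```text
clock: 10.3
tool_pos: [0.5815, 0.216, 0.0961]
eef_rot: [1.0, -0.0, 0.001, -0.001]
contact_force: [-8.3, -1.5, 29.8]
opening: 0.004
finger_force: 15.5
```

It's bottomed. Take a picture while it's held, then release.

```bash
python3 - <<'E'
from h import *
snap('scene','s4')
E
python3 -m pendant '[0,0,0,0,0,0,0, 0,0,0,0,0,0,0, 0,0,0,0,0,0,0, 0,0,0,-0.06,0,0,0, 0,0,0,-0.2,0,0,0, 0,0,0,-0.5,0,0,0, 0,0,0,-0.8,0,0,0, 0,0,0,-0.8,0,0,0]'
python3 - <<'E'
from h import *
a=dict(np.load('pics/s4.npz'));b=snap('scene','s5');b0=dict(np.load('pics/s3.npz'))
f=lambda s:cv2.resize(s['img'][190:235,330:420],(800,290),interpolation=2)
cv2.imwrite('pics/c5.png',np.vstack([f(a),f(b)])[...,::-1])
for s in(b0,a,b):
    H=cv2.cvtColor(s['img'],cv2.COLOR_RGB2HSV)
    m=(H[...,0]>45)&(H[...,0]<90)&(H[...,1]>120)&(H[...,2]>50);m[:200]=0;m[226:]=0;m[:,:365]=0;m[:,386:]=0
    y,x=np.nonzero(m);print(len(x),x.min(),x.max(),y.min(),y.max(),x.mean(),y.mean())
E
```

```text
clock: 11.15
tool_pos: [0.586, 0.2169, 0.219]
eef_rot: [1.0, -0.0, 0.007, -0.003]
contact_force: [0.1, 0.7, -0.2]
opening: 0.007
finger_force: 0.0
94 369 380 208 217 374.3829787234043 212.45744680851064
29 369 379 212 217 373.7931034482759 215.24137931034483
96 369 380 208 217 374.3645833333333 212.36458333333334
```

View pics/c5.png

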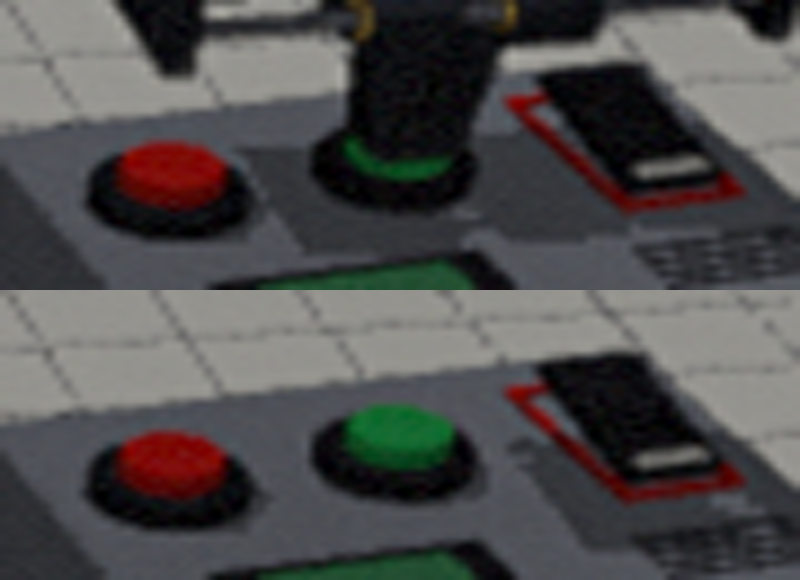

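The top panel shows the green button sunk into its housing under the tip. The bottom panel shows it back up, with the station rocker on and the red button untouched.

```bash
python3 -m pendant '[0,0,0,0,0,0,0, 0,0,0,0,0,0,0]'; python3 -c "
from plant import r
print(r.finish_job())"
```

```text
clock: 11.4
tool_pos: [0.5802, 0.2153, 0.211]
eef_rot: [1.0, 0.0, -0.001, 0.001]
contact_force: [0.4, -0.1, -1.0]
opening: 0.002
finger_force: 0.0
the job is handed in; nothing more can be done
None
```

The job is handed in at 11.4 s, but `finish_job` returned no verdict: extractor rocker on, then station rocker on, then the green button held in for about half a second and seen back up, with the red button untouched and the arm kept clear of the loose items.

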